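# Put the stray tackle into the trays of its kind

### The arm

A 7-joint arm with a two-finger parallel gripper is mounted at the origin on a cart in front of the work surface, level with it; the furniture and walls round the work are solid. World frame = base frame: x ahead of the robot, y to its left, z up, the work surface at z = 0. Lengths are in m, angles in rad, forces in N, time in s.
With the tool pointing down it reaches from about 0.425 to 0.875 m from the base axis. Payload 9.9 kg.
Tool frame: the origin (TCP) lies at the very end of the fingers, on their centre line; the grasp point (between the pads) lies 19 mm behind it; z points along the fingers, y is the line along which they close (so a half turn about z gives the same grasp; the last joint's range is limited). The gripper opens to 85 mm and grips with 20 to 120 N. Pads are 22 mm wide; open, the fingers measure 114 mm over their backs; the gripper's body (76 mm by 85 mm) begins 54 mm behind the grasp point. The pads swing forward as they close: fully open they stand 13 mm farther back than shut.
Start: joints at [1.235, 0.576, 0.025, 1.437, -0.015, 1.129, -0.057], TCP at [0.168, -0.654, 0.231] pointing down, gripper open.
Joint ranges: [-2.76, 2.76], [-0.34, 2.15], [-1.52, 1.57], [0.19, 2.46], [-1.09, 4.23], [0.17, 1.99], [-2.82, 2.82]. Speed limits (rad/s): [2.22, 2.22, 3.01, 3.01, 3.14, 3.14, 3.14].

### API

Orientations are given as a unit quaternion [w, x, y, z].
In Python, from bench import robot gives the robot as it stands.
- The arm moves only by the tool jog_arm, never from a script. Its argument "commands" is text: rows parted by semicolons, each of 7 numbers parted by spaces: the closure, from 0 (fully open) to 1 (shut), then the shift along the tool's x, y, z in units of 0.025 m (1.0 is 0.025 m), then the turn, a rotation vector about the tool's x, y, z in units of 4 degrees (1.0 is 4 degrees). In form: jaw tx ty tz wx wy wz; .... A call has 1 to 8 rows; each row shifts and turns the commanded pose from where the row before left it, along the tool's axes as they then stand; what a row does not reach is not made up. A row lasts 1/10 s, in which the tool goes at most 50 mm and 8.59 degrees, less where a joint would pass 70% of its speed; a pose out of reach is approached as far as the arm can. A call with a number of a shift or a turn outside -1 to 1 is refused whole. A call with a gripper value outside its range is refused whole. The fingers move at their own pace and stop on an object; the grip force is fixed at half the most. Time passes only in rows, so rows that do not move let the fingers close. It gives the time, the measured TCP pose, the force, the opening and the grip force at its end, in the units of the state.
- robot.get_obs(): the state, without advancing time (a new reading comes with each control period).
- robot.grab_frame(name): name is "side" or "top" or "wrist"; returns a dict with "frame" (480x640x3 uint8, red, green, blue), "camera_matrix" (3x3 intrinsics, pixels), "k1" (the pictures are not rectified: a ray, as slopes to the right and down, at radius r is drawn at 1 + k1 r^2 times it, then the intrinsics apply), "T" (4x4, takes a point from camera to world coordinates). Camera axes: x right, y down, z forward; pixel columns grow to the right and rows downward; lengths in m; the calibration is good to about 2 mm. A picture is of the moment at which its call begins. There is no depth.
- robot.close_job(): hands the job in; it is judged then, once.
The state is a dict: "time_s": time; "joints": joint angles; "qvel": joint speeds; "tau": joint torques, N m; "eef_pos": TCP position; "tool_rot": TCP orientation; "wrist_force": force on the tool from outside, world axes, zero at the start; "torque": the same for the moment, N m; "finger_gap": finger opening in m; "gripper_force": force on a finger pad.
Only numpy, scipy, OpenCV 4.12 (cv2) and the standard library are available. Lean on these libraries where they do the work, as an engineer would, in place of code of your own. Each camera call takes 0.05 s, during which the arm holds its last target. There are 200 camera calls.

### The job

Tidy up the stray tackle lying along the front of the table: the blue line spool, the red shot tin, the green line clip and the red-and-white float. Put each of them into the empty front compartment of the wooden tray whose rear compartment already holds one of its own kind; set them down on the compartment's floor, the spool, tin and clip flat, and let go of them.

Things in the scene. Friction and masses are not known exactly. Their poses are not given: they have to be found in the camera images.
- spool_mid (a point): Loose blue spool of pale fishing line lying flat on the table, round, 64 mm across, 23 mm high, axis upright; the point is its centre, half-way up. z is up; it is round, so its yaw does not matter.
- tin_mid (a point): Loose round closed red tin lying flat on the table, 51 mm across, 19 mm high; the point is its centre, half-way up. z is up; its yaw does not matter.
- clip_mid (a point): Loose small green plastic line clip lying flat on the table, 30 mm long (x), 14 mm wide (y), 10 mm high (z up); the point is its centre, half-way up. Grasp it across its width (y). Its yaw may be any.
- float_mid (a point): Loose round fishing float, red above and white below, standing on the flat of its underside (16 mm across) with its stem up: a ball 34 mm across, its widest 17 mm above the foot, with a short stem on top, 42 mm high in all; the point is on its axis, half-way up (21 mm above its foot). z is up along the stem; its yaw does not matter. It may tip and roll if knocked.
- spool_bay (a point): Centre of the floor (3 mm above the table) of the empty front compartment, 90 (x) x 120 (y) mm inside, of the tray that holds a white line spool (23 mm high). All 4 trays: fixed, light wood, 165 x 126 x 20 mm, walls 3 mm. x: away from the robot to the rear compartment, whose centre, with the fixed sample, is 81 mm on; y: left, along the 120 mm; z: up. Trays vary in place and a little in yaw.
- tin_bay (a point): Centre of the floor (3 mm above the table) of the empty front compartment, 90 (x) x 120 (y) mm inside, of the tray that holds a red shot tin (19 mm high). All 4 trays: fixed, light wood, 165 x 126 x 20 mm, walls 3 mm. x: away from the robot to the rear compartment, whose centre, with the fixed sample, is 81 mm on; y: left, along the 120 mm; z: up. Trays vary in place and a little in yaw.
- clip_bay (a point): Centre of the floor (3 mm above the table) of the empty front compartment, 90 (x) x 120 (y) mm inside, of the tray that holds a green line clip (10 mm high). All 4 trays: fixed, light wood, 165 x 126 x 20 mm, walls 3 mm. x: away from the robot to the rear compartment, whose centre, with the fixed sample, is 81 mm on; y: left, along the 120 mm; z: up. Trays vary in place and a little in yaw.
- float_bay (a point): Centre of the floor (3 mm above the table) of the empty front compartment, 90 (x) x 120 (y) mm inside, of the tray that holds a red-and-white float (42 mm high). All 4 trays: fixed, light wood, 165 x 126 x 20 mm, walls 3 mm. x: away from the robot to the rear compartment, whose centre, with the fixed sample, is 81 mm on; y: left, along the 120 mm; z: up. Trays vary in place and a little in yaw.
Mind the look-alikes: they are no part of the job. Of the things like the part that bears spool_mid, leave any that is orange; of the rest the smaller one is meant.

How it is judged:
By the outcome, as a careful person would: the job done as asked, in the order asked, and still so for the second after the job is handed in, with the robot touching nothing.
It also fails if it takes over 112 s, if anything falls off the work surface, if the arm or the gripper's body presses on something with over 40 N, if the wrist force passes 120 N, or if a joint passes its speed limit or range.

## Working session

There is one attempt and no reset: what is moved stays moved. The work goes in short steps, Python scripts to look and compute and a tool call to move; the robot and the scene stay as the last step left them, time stands still between calls to the robot, and variables do not carry over. Pictures are saved under pics/ and viewed, at most 14 in all, crops included, and the job is handed in when it is done.

Besides the shell and the picture viewer there is one more tool, called as name(argument=value, ...) on one line, values as JSON. jog_arm: Moves the arm, as the interface text tells. Shifts and turns lie within -1 to 1; 1 stands for 0.025 m of shift or 4 degrees of turn. Its arguments: {"type":"object","properties":{"commands":{"type":"string"}},"required":["commands"]}

```bash
ls; mkdir -p pics; python3 - <<'E'
from bench import robot
import cv2
for n in ("top","side"):
    f=robot.grab_frame(n); cv2.imwrite(f"pics/{n}0.png",f["frame"][:,:,::-1]); print(n,f["camera_matrix"].round(1).tolist(),f["k1"],f["T"].round(3).tolist())
o=robot.get_obs(); print(o["time_s"],o["eef_pos"],o["tool_rot"],o["finger_gap"])
E
```

```text
pics
top [[597.7, 0.0, 316.2], [0.0, 597.7, 245.2], [0.0, 0.0, 1.0]] 0.055666191872379055 [[-0.019, -0.994, 0.11, 0.341], [-1.0, 0.019, 0.0, -0.11], [-0.002, -0.11, -0.994, 1.295], [0.0, 0.0, 0.0, 1.0]]
side [[603.9, 0.0, 316.5], [0.0, 603.9, 227.0], [0.0, 0.0, 1.0]] 0.023088108964169244 [[0.973, -0.101, 0.209, 0.157], [-0.232, -0.4, 0.886, -1.443], [-0.006, -0.911, -0.413, 0.676], [0.0, 0.0, 0.0, 1.0]]
0.1 [ 0.16810085 -0.65331285  0.23052645] [-7.42635799e-04  9.92079828e-01  1.25606715e-01 -1.30264652e-04] 0.08552040841616072
```

View pics/top0.png

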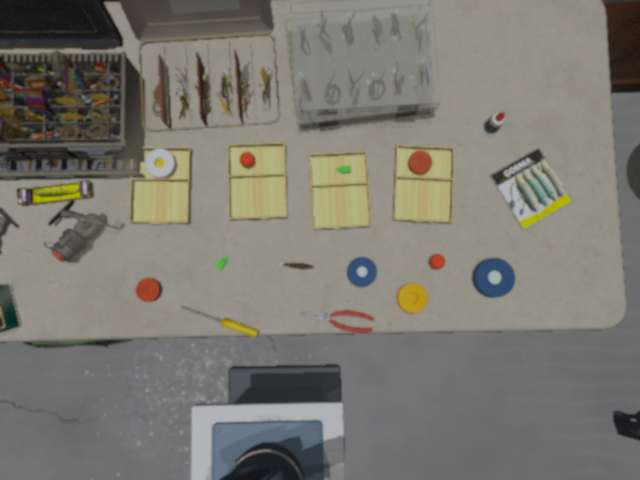

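View pics/side0.png

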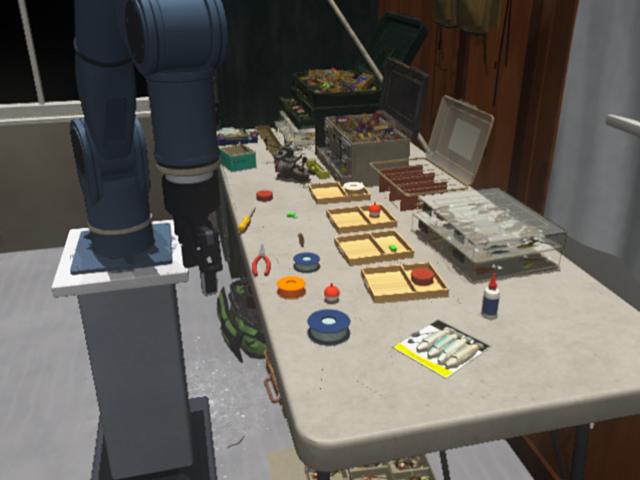

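Top view candidates: the blue spools are at (362,271), small, and (494,278), large. The orange one at (412,297) is excluded, so the small blue one at (362,271) is meant. The loose tin is at (148,289), the clip at (222,263) and the float at (437,261). The trays, left to right, hold the spool, float, clip and tin.

```bash
cat > h.py <<'E'
import cv2, numpy as np
from bench import robot
def world(f,px,z):
    K=f["camera_matrix"];T=f["T"]
    # model: drawn = ray*(1+k1 r^2) -> OpenCV k1
    n=cv2.undistortPoints(np.asarray(px,float).reshape(-1,1,2),K,np.array([f["k1"],0,0,0.]),None,None).reshape(-1,2)
    d=np.c_[n,np.ones(len(n))]@T[:3,:3].T; o=T[:3,3]
    return o+d*((z-o[2])/d[:,2])[:,None]
def blobs(f,lo,hi,amin=20,roi=None):
    hsv=cv2.cvtColor(f["frame"],cv2.COLOR_RGB2HSV)
    m=cv2.inRange(hsv,np.array(lo),np.array(hi))
    if lo[0]==0: m|=cv2.inRange(hsv,np.array([170]+list(lo[1:])),np.array([180,255,255]))
    if roi: 
        k=np.zeros_like(m);k[roi[1]:roi[3],roi[0]:roi[2]]=255;m&=k
    c,_=cv2.findContours(m,cv2.RETR_EXTERNAL,cv2.CHAIN_APPROX_NONE)
    return sorted([x for x in c if cv2.contourArea(x)>amin],key=lambda x:x[0,0,0])
E
python3 - <<'E'
from h import *
f=robot.grab_frame("top")
def show(n,lo,hi,z,roi,amin=20):
    for c in blobs(f,lo,hi,amin,roi):
        w=world(f,c.reshape(-1,2),z)[:,:2]*1000
        (cx,cy),s,a=cv2.minAreaRect(w.astype(np.float32))
        print(n,c.reshape(-1,2).mean(0).round(),"ctr",round(cx,1),round(cy,1),"size",np.round(s,1),"ang",round(a,1))
show("blue",[100,80,30],[125,255,255],.018,(330,240,530,310))
show("red",[0,150,80],[8,255,255],.016,(120,230,470,305))
show("green",[40,120,80],[80,255,255],.007,(200,150,470,280),8)
show("wood",[15,40,150],[32,140,255],.018,(120,140,470,235),800)
i=f["frame"][225:315,120:530,::-1]
cv2.imwrite("pics/crop.png",cv2.resize(i,None,fx=1.9,fy=1.9,interpolation=cv2.INTER_CUBIC))
E
```

```text
blue [361. 271.] ctr 423.7 -206.1 size [57.7 57.9] ang 88.5
blue [494. 277.] ctr 405.9 -485.8 size [82.7 78.6] ang 88.9
red [148. 289.] ctr 394.5 249.3 size [47.  44.6] ang 88.8
red [437. 261.] ctr 443.3 -367.2 size [28.  25.8] ang 88.9
green [221. 263.] ctr 449.4 95.5 size [12.1 26.8] ang 56.0
green [344. 169.] ctr 650.6 -173.5 size [28.6 13.4] ang 88.8
wood [161. 202.] ctr 582.6 223.8 size [115.5  92.1] ang 88.4
wood [257. 161.] ctr 670.1 14.1 size [ 62.8 119.7] ang 0.3
wood [259. 197.] ctr 588.5 13.1 size [ 90.6 120.1] ang 1.3
wood [340. 190.] ctr 598.5 -163.9 size [159.3 129.3] ang 1.8
wood [422. 200.] ctr 575.6 -340.5 size [118.3  89. ] ang 86.3
wood [422. 164.] ctr 657.1 -346.2 size [118.3  63.2] ang 86.1
```

View pics/crop.png

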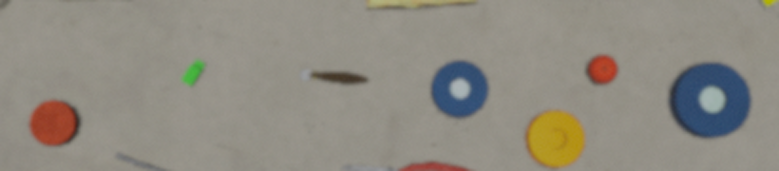

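The crop confirms it: the small blue spool is at (362,271). The larger blue one and the orange one are left alone.

jog_arm(commands="0 0 0 .8 0 0 .9;0 0 0 .8 0 0 .9;0 0 0 .8 0 0 .9;0 0 0 .8 0 0 .9;0 .55 -1 0 0 0 0;0 .55 -1 0 0 0 0;0 .55 -1 0 0 0 0;0 .55 -1 0 0 0 0")

```text
time_s: 0.95
eef_pos: [0.2235, -0.5525, 0.1509]
tool_rot: [-0.0, 1.0, 0.0, -0.0]
wrist_force: [0.0, -0.2, 0.2]
finger_gap: 0.0853
gripper_force: 0.0
```

jog_arm(commands="0 .55 -1 0 0 0 0;0 .55 -1 0 0 0 0;0 .55 -1 0 0 0 0;0 .55 -1 0 0 0 0;0 .55 -1 0 0 0 0;0 .55 -1 0 0 0 0;0 0 0 0 0 0 0;0 0 0 0 0 0 0")

```text
time_s: 1.75
eef_pos: [0.3059, -0.4034, 0.1514]
tool_rot: [0.0, 1.0, 0.001, -0.0]
wrist_force: [0.6, -0.6, 0.5]
finger_gap: 0.0855
gripper_force: 0.0
```

jog_arm(commands="0 .59 -1 0 0 0 0;0 .59 -1 0 0 0 0;0 .59 -1 0 0 0 0;0 .59 -1 0 0 0 0;0 .59 -1 0 0 0 0;0 .59 -1 0 0 0 0;0 .59 -1 0 0 0 0;0 .59 -.9 0 0 0 0")

```text
time_s: 2.55
eef_pos: [0.4238, -0.2062, 0.1513]
tool_rot: [0.0, 1.0, -0.001, 0.0]
wrist_force: [0.1, 0.1, -0.9]
finger_gap: 0.0854
gripper_force: 0.0
```

jog_arm(commands="0 0 0 0 0 0 0;0 0 0 0 0 0 0")

```text
time_s: 2.75
eef_pos: [0.4234, -0.2069, 0.1512]
tool_rot: [0.0, 1.0, 0.0, -0.0]
wrist_force: [0.3, -1.4, -0.3]
finger_gap: 0.0856
gripper_force: 0.0
```

```bash
cat > w.py <<'E'
from h import *
import sys
# usage: w.py name z lo hi : wrist view, blobs on plane z
n,z=sys.argv[1],float(sys.argv[2]); lo=eval(sys.argv[3]);hi=eval(sys.argv[4])
f=robot.grab_frame("wrist"); cv2.imwrite(f"pics/{n}.png",f["frame"][:,:,::-1])
print("tcp",robot.get_obs()["eef_pos"].round(4))
for c in blobs(f,lo,hi,300):
    w=world(f,c.reshape(-1,2),z)[:,:2]*1000
    (cx,cy),s,a=cv2.minAreaRect(w.astype(np.float32))
    print(c.reshape(-1,2).mean(0).round(),"ctr",round(cx,1),round(cy,1),"size",np.round(s,1),"ang",round(a,1),"circ",np.round(cv2.minEnclosingCircle(w.astype(np.float32))[0],1))
E
python3 w.py w1 .022 [100,80,30] [125,255,255]
```

```text
tcp [ 0.423  -0.2074  0.1512]
[320. 221.] ctr 424.6 -205.2 size [65.3 61.9] ang 1.8 circ [ 424.7 -205.7]
[628. 246.] ctr 404.5 -436.2 size [62.  16.5] ang 14.0 circ [ 406.4 -443.8]
```

View pics/w1.png

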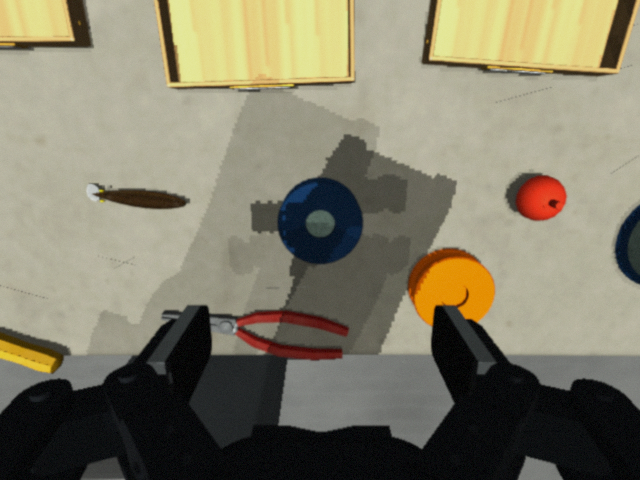

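The wrist view shows the small blue spool at (320,221), lying centrally between the fingers. Descending.

jog_arm(commands="0 .05 -.05 1 0 0 0;0 0 0 1 0 0 0;0 0 0 1 0 0 0;0 0 0 1 0 0 0;0 0 0 1 0 0 0;0 0 0 .7 0 0 0;0 0 0 .4 0 0 0;0 0 0 0 0 0 0")

```text
time_s: 3.6
eef_pos: [0.4237, -0.2058, -0.0021]
tool_rot: [-0.0, 1.0, -0.001, -0.001]
wrist_force: [-0.5, -0.2, 0.8]
finger_gap: 0.0855
gripper_force: 0.0
```

jog_arm(commands="1 0 0 0 0 0 0;1 0 0 0 0 0 0;1 0 0 0 0 0 0;1 0 0 0 0 0 0;1 0 0 0 0 0 0;1 0 0 0 0 0 0")

```text
time_s: 4.2
eef_pos: [0.4251, -0.2053, 0.0]
tool_rot: [0.0, 1.0, 0.0, 0.001]
wrist_force: [-1.3, -0.3, 6.7]
finger_gap: 0.0608
gripper_force: 63.9
```

jog_arm(commands="1 0 0 -.5 0 0 0;1 0 0 -1 0 0 0;1 0 0 -1 0 0 0;1 0 0 -.5 0 0 0;1 0 0 0 0 0 0")

```text
time_s: 4.7
eef_pos: [0.4259, -0.2054, 0.0761]
tool_rot: [0.001, 1.0, 0.0, 0.002]
wrist_force: [0.4, -1.0, 0.3]
finger_gap: 0.0607
gripper_force: 65.3
```

jog_arm(commands="1 .37 -1 0 0 0 0;1 .37 -1 0 0 0 0;1 .37 -1 0 0 0 0;1 .37 -1 0 0 0 0;1 .37 -1 0 0 0 0;1 .37 -1 0 0 0 0;1 .37 -1 0 0 0 0;1 .37 -1 0 0 0 0")

```text
time_s: 5.5
eef_pos: [0.4986, -0.0037, 0.0733]
tool_rot: [0.0, 1.0, 0.0, -0.0]
wrist_force: [0.8, 0.7, -0.4]
finger_gap: 0.061
gripper_force: 65.3
```

jog_arm(commands="1 .37 -1 0 0 0 0;1 .37 -1 0 0 0 0;1 .37 -1 0 0 0 0;1 .37 -1 0 0 0 0;1 .37 -1 0 0 0 0;1 .37 -1 0 0 0 0;1 .37 -1 0 0 0 0;1 .37 -1 0 0 0 0")

```text
time_s: 6.3
eef_pos: [0.5724, 0.1962, 0.0731]
tool_rot: [0.0, 1.0, 0.0, -0.0]
wrist_force: [0.9, -0.3, 0.4]
finger_gap: 0.0607
gripper_force: 65.3
```

jog_arm(commands="1 .37 -1 0 0 0 0;1 0 -.2 0 0 0 0;1 0 0 0 0 0 0;1 0 0 0 0 0 0")

```text
time_s: 6.7
eef_pos: [0.5813, 0.2239, 0.0733]
tool_rot: [0.001, 1.0, -0.0, -0.0]
wrist_force: [0.1, 0.1, -0.4]
finger_gap: 0.0605
gripper_force: 65.3
```

```bash
python3 w.py w2 .018 [15,40,150] [32,140,255]
```

```text
tcp [0.5815 0.2236 0.0735]
[327. 157.] ctr 625.4 226.7 size [128.  157.1] ang 88.5 circ [624.9 226.7]
[253.  97.] ctr 666.8 256.7 size [63.  36.9] ang 2.3 circ [666.9 250.1]
[396.  96.] ctr 665.7 192.8 size [46.8 61.7] ang 88.4 circ [665.7 193. ]
[407. 272.] ctr 572.0 176.3 size [23.2  8.9] ang 3.4 circ [572.2 176.5]
[618. 199.] ctr 617.2 76.9 size [163.4  37.2] ang 13.7 circ [621.4  59.8]
```

View pics/w2.png

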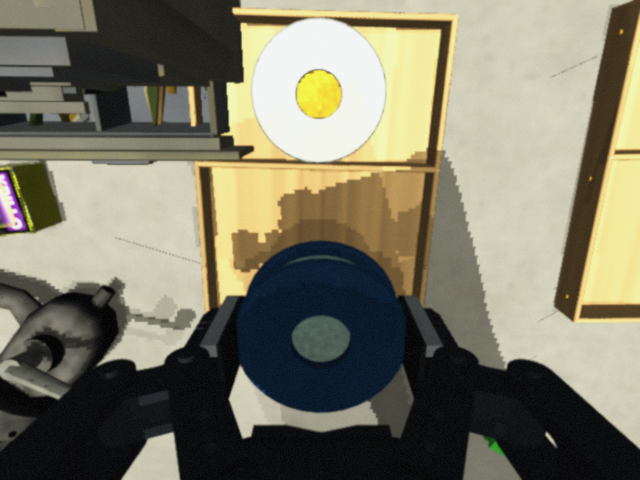

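The wrist view shows the spool held over the front bay, with the bay walls at about x=208 and x=430 px. The white sample is at (320,92). It's centred, so lowering.

jog_arm(commands="1 .05 -.03 .8 0 0 0;1 0 0 .8 0 0 0;1 0 0 .6 0 0 0;1 0 0 .4 0 0 0;1 0 0 .17 0 0 0;1 0 0 0 0 0 0")

```text
time_s: 7.35
eef_pos: [0.5829, 0.2256, 0.0043]
tool_rot: [0.0, 1.0, 0.0, -0.0]
wrist_force: [0.2, -0.2, -0.3]
finger_gap: 0.0606
gripper_force: 65.3
```

jog_arm(commands=".13 0 0 0 0 0 0;.13 0 0 0 0 0 0;.13 0 0 0 0 0 0;.13 0 0 0 0 0 0")

```text
time_s: 7.75
eef_pos: [0.5832, 0.2261, 0.005]
tool_rot: [-0.0, 1.0, 0.0, 0.0]
wrist_force: [0.0, -0.3, 0.1]
finger_gap: 0.0743
gripper_force: 0.0
```

jog_arm(commands=".13 0 0 -.5 0 0 0;.13 0 0 -1 0 0 0;.13 0 0 -1 0 0 0;.13 0 0 -1 0 0 0;.13 0 0 -1 0 0 0;0 -.5 0 -1 0 0 0;0 -1 -.1 0 0 0 0;0 -1 -.2 0 0 0 0")

```text
time_s: 8.55
eef_pos: [0.5205, 0.2332, 0.1439]
tool_rot: [-0.001, 1.0, -0.0, 0.001]
wrist_force: [0.8, 0.8, -1.0]
finger_gap: 0.0853
gripper_force: 0.0
```

jog_arm(commands="0 -1 -.2 0 0 0 0;0 -1 -.1 0 0 0 0;0 -1 -.1 0 0 0 0;0 -1 -.1 0 0 0 0;0 -1 -.1 0 0 0 0;0 0 0 0 0 0 0;0 0 0 0 0 0 0")

```text
time_s: 9.25
eef_pos: [0.3957, 0.2488, 0.143]
tool_rot: [-0.001, 1.0, 0.001, 0.001]
wrist_force: [1.1, -0.3, 0.4]
finger_gap: 0.0857
gripper_force: 0.0
```

```bash
python3 w.py w3 .018 [0,150,80] [8,255,255]; python3 - <<'E'
from h import *
f=robot.grab_frame("top")
for c in blobs(f,[100,80,30],[125,255,255],100,(120,140,240,240)):print(cv2.minEnclosingCircle(c), world(f,[c.reshape(-1,2).mean(0)],.022))
E
```

```text
tcp [0.3964 0.2486 0.1428]
[ 19. 125.] ctr 464.6 450.8 size [30.7  7.9] ang 54.2 circ [467. 449.]
((159.5, 202.5), 14.714038848876953) [[0.58099308 0.22522665 0.022     ]]
```

View pics/w3.png

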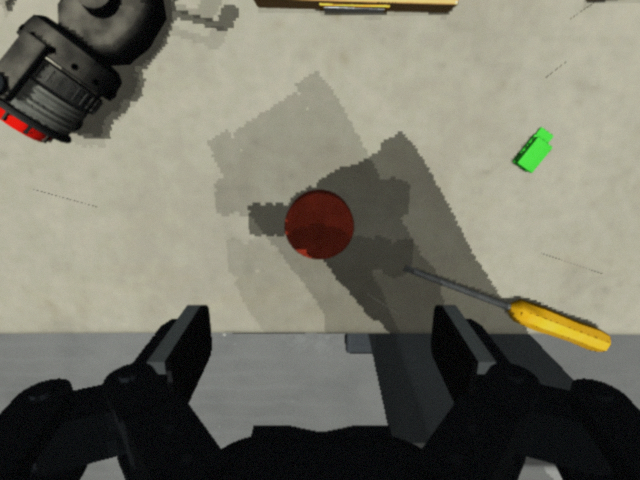

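The spool landed at (0.581, 0.225). The tin at (320,225) is centred between the fingers, so descending onto it.

jog_arm(commands="0 0 0 1 0 0 0;0 0 0 1 0 0 0;0 0 0 1 0 0 0;0 0 0 1 0 0 0;0 0 0 1 0 0 0;0 0 0 .4 0 0 0;0 0 0 .27 0 0 0;0 0 0 0 0 0 0")

```text
time_s: 10.15
eef_pos: [0.3958, 0.2482, 0.0001]
tool_rot: [0.0, 1.0, -0.0, -0.0]
wrist_force: [-0.5, 0.4, -0.3]
finger_gap: 0.0851
gripper_force: 0.0
```

jog_arm(commands="1 0 0 0 0 0 0;1 0 0 0 0 0 0;1 0 0 0 0 0 0;1 0 0 0 0 0 0;1 0 0 0 0 0 0;1 0 0 0 0 0 0;1 0 0 0 0 0 0")

```text
time_s: 10.85
eef_pos: [0.396, 0.2488, 0.0016]
tool_rot: [-0.001, 1.0, 0.0, 0.001]
wrist_force: [-1.9, -0.5, 14.2]
finger_gap: 0.0478
gripper_force: 59.3
```

jog_arm(commands="1 0 0 -.5 0 0 0;1 0 0 -1 0 0 0;1 0 0 -1 0 0 0;1 0 0 -.5 0 0 0;1 .8 0 0 0 0 0;1 1 0 0 0 0 0;1 1 0 0 0 0 0;1 1 0 0 0 0 0")

```text
time_s: 11.65
eef_pos: [0.4914, 0.2485, 0.076]
tool_rot: [-0.0, 1.0, 0.0, 0.0]
wrist_force: [-0.6, -0.3, -1.1]
finger_gap: 0.0476
gripper_force: 62.3
```

jog_arm(commands="1 .14 1 0 0 0 0;1 .14 1 0 0 0 0;1 .14 1 0 0 0 0;1 .14 1 0 0 0 0;1 .14 1 0 0 0 0;1 .14 1 0 0 0 0;1 .14 1 0 0 0 0;1 .14 1 0 0 0 0")

```text
time_s: 12.45
eef_pos: [0.5187, 0.0475, 0.0758]
tool_rot: [-0.0, 1.0, 0.0, 0.0]
wrist_force: [0.1, -0.4, -0.8]
finger_gap: 0.0476
gripper_force: 62.3
```

jog_arm(commands="1 .14 1 0 0 0 0;1 .14 1 0 0 0 0;1 .14 1 0 0 0 0;1 .14 1 0 0 0 0;1 .14 1 0 0 0 0;1 .14 1 0 0 0 0;1 .14 1 0 0 0 0;1 .14 1 0 0 0 0")

```text
time_s: 13.25
eef_pos: [0.5467, -0.1526, 0.0758]
tool_rot: [0.0, 1.0, 0.0, 0.0]
wrist_force: [0.1, 0.7, -1.3]
finger_gap: 0.0476
gripper_force: 62.3
```

jog_arm(commands="1 .14 1 0 0 0 0;1 .14 1 0 0 0 0;1 .14 1 0 0 0 0;1 .14 1 0 0 0 0;1 .14 1 0 0 0 0;1 .14 1 0 0 0 0;1 .14 1 0 0 0 0;1 .14 .6 0 0 0 0")

```text
time_s: 14.05
eef_pos: [0.5742, -0.3441, 0.0758]
tool_rot: [0.001, 1.0, -0.001, -0.0]
wrist_force: [0.9, 0.3, -0.2]
finger_gap: 0.0478
gripper_force: 62.3
```

jog_arm(commands="1 0 0 0 0 0 0;1 0 0 0 0 0 0")

```text
time_s: 14.25
eef_pos: [0.5745, -0.341, 0.0754]
tool_rot: [-0.0, 1.0, 0.0, -0.0]
wrist_force: [0.4, -0.3, -0.9]
finger_gap: 0.0473
gripper_force: 62.3
```

```bash
python3 w.py w4 .018 [15,40,150] [32,140,255]
```

```text
tcp [ 0.5747 -0.3402  0.0753]
[ 52. 204.] ctr 602.6 -185.5 size [167.8  80.1] ang 1.7 circ [ 602.5 -185.3]
[319. 147.] ctr 612.1 -345.5 size [128.2 167. ] ang 85.8 circ [ 611.8 -345.7]
[337.  96.] ctr 658.0 -348.5 size [112.   61.9] ang 85.8 circ [ 658.  -348.5]
[398. 269.] ctr 565.6 -380.0 size [33.8 34.1] ang 84.7 circ [ 565.1 -383.6]
```

View pics/w4.png

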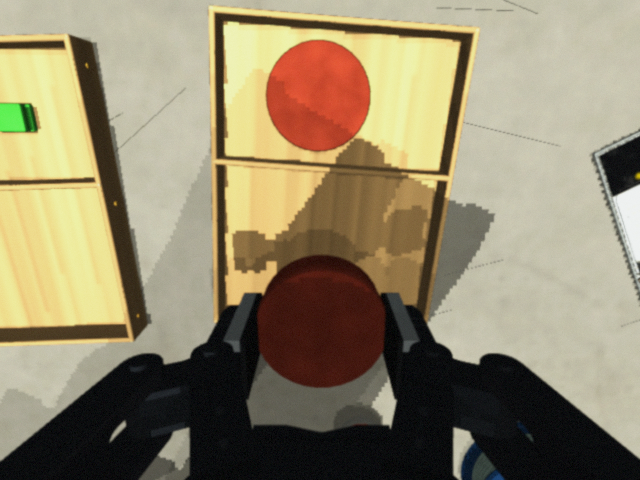

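The tin is held over the red-tin tray's front bay, whose walls are at about x=220 and x=435 px. Lowering.

jog_arm(commands="1 .1 .1 .8 0 0 0;1 0 0 .8 0 0 0;1 0 0 .6 0 0 0;1 0 0 .4 0 0 0;1 0 0 .2 0 0 0;1 0 0 0 0 0 0")

```text
time_s: 14.9
eef_pos: [0.5774, -0.3436, 0.0055]
tool_rot: [-0.0, 1.0, 0.0, -0.0]
wrist_force: [-0.1, -0.6, -0.4]
finger_gap: 0.0475
gripper_force: 62.3
```

jog_arm(commands=".25 0 0 0 0 0 0;.25 0 0 0 0 0 0;.25 0 0 0 0 0 0;.25 0 0 0 0 0 0")

```text
time_s: 15.3
eef_pos: [0.5774, -0.3441, 0.0055]
tool_rot: [0.0, 1.0, 0.0, 0.0]
wrist_force: [-0.0, 0.7, -0.5]
finger_gap: 0.0641
gripper_force: 0.0
```

jog_arm(commands=".25 0 0 -.5 0 0 0;.25 0 0 -1 0 0 0;.25 0 0 -1 0 0 0;.4 0 0 -1 0 0 0;.5 0 0 -1 0 0 1;.5 0 -1 0 0 0 1;.5 0 -1 0 0 0 1;.5 0 -1 0 0 0 1")

```text
time_s: 16.1
eef_pos: [0.5877, -0.2693, 0.1192]
tool_rot: [-0.0, 0.99, -0.141, 0.001]
wrist_force: [0.0, 1.4, -0.3]
finger_gap: 0.043
gripper_force: 0.0
```

jog_arm(commands=".4 0 0 0 0 0 .9;.4 0 0 0 0 0 .9;.4 0 0 0 0 0 .9;.4 0 0 0 0 0 .9;.4 0 0 0 0 0 .9;.4 -1 -.7 0 0 0 0;.4 -1 -.7 0 0 0 0;.4 -1 -.7 0 0 0 0")

```text
time_s: 16.9
eef_pos: [0.5545, -0.1836, 0.1187]
tool_rot: [-0.0, 0.956, -0.292, 0.0]
wrist_force: [0.1, -0.1, -0.2]
finger_gap: 0.0512
gripper_force: 0.0
```

jog_arm(commands=".4 -1 -.7 0 0 0 0;.4 -1 -.7 0 0 0 0;.4 -1 -.7 0 0 0 0;.4 -1 -.7 0 0 0 0;.4 -1 -.7 0 0 0 0;.4 -1 -.7 0 0 0 0;.4 -1 -.7 0 0 0 0;.4 -1 -.7 0 0 0 0")

```text
time_s: 17.7
eef_pos: [0.467, 0.0446, 0.1188]
tool_rot: [-0.001, 0.956, -0.292, 0.001]
wrist_force: [0.3, 0.7, 0.2]
finger_gap: 0.0513
gripper_force: 0.0
```

jog_arm(commands=".4 -1 -.7 0 0 0 0;.4 -.8 -.6 0 0 0 0;.4 0 0 0 0 0 0;.4 0 0 0 0 0 0")

```text
time_s: 18.1
eef_pos: [0.4483, 0.096, 0.1185]
tool_rot: [-0.0, 0.957, -0.291, 0.0]
wrist_force: [0.6, 0.1, -0.2]
finger_gap: 0.0515
gripper_force: 0.0
```

```bash
python3 w.py w5 .008 [40,120,80] [80,255,255]; python3 - <<'E'
from h import *
print(robot.get_obs()["tool_rot"])
f=robot.grab_frame("top")
for c in blobs(f,[0,150,80],[8,255,255],60,(380,140,470,300)):print(cv2.minEnclosingCircle(c), world(f,[c.reshape(-1,2).mean(0)],.02))
E
```

```text
tcp [0.4485 0.0952 0.1184]
[321. 229.] ctr 449.7 95.6 size [13.2 31.3] ang 55.6 circ [449.7  95.6]
[-2.69283747e-04  9.56357428e-01 -2.92198832e-01  4.90787590e-04]
((419.5, 162.0), 10.735555648803711) [[ 0.65935754 -0.33841487  0.02      ]]
((422.9166564941406, 199.7916717529297), 10.772777557373047) [[ 0.57663649 -0.34310369  0.02      ]]
((436.6666564941406, 261.3333435058594), 6.871957302093506) [[ 0.44262595 -0.36688247  0.02      ]]
```

View pics/w5.png

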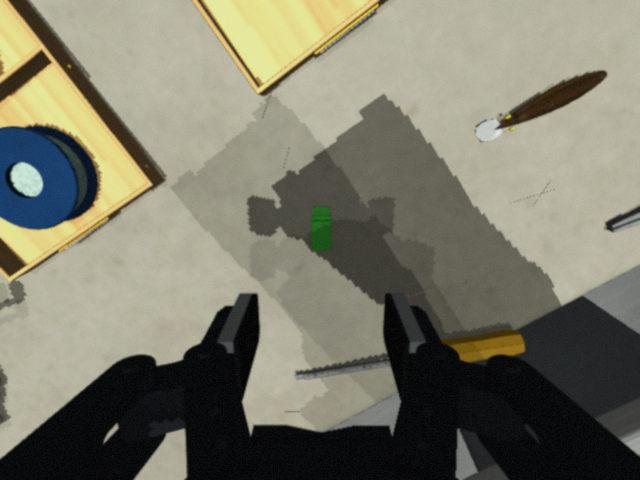

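The tin landed at (0.577, -0.343). The clip at (321,229) is centred, with its width along the closing line. Descending.

jog_arm(commands=".4 .05 0 1 0 0 0;.4 0 0 1 0 0 0;.4 0 0 1 0 0 0;.4 0 0 .8 0 0 0;.4 0 0 .5 0 0 0;.4 0 0 .3 0 0 0;.4 0 0 0 0 0 0")

```text
time_s: 18.9
eef_pos: [0.449, 0.0939, 0.0022]
tool_rot: [0.0, 0.956, -0.293, -0.0]
wrist_force: [0.1, 0.2, -0.7]
finger_gap: 0.0511
gripper_force: 0.0
```

jog_arm(commands="1 0 0 0 0 0 0;1 0 0 0 0 0 0;1 0 0 0 0 0 0;1 0 0 0 0 0 0;1 0 0 0 0 0 0;1 0 0 0 0 0 0")

```text
time_s: 19.5
eef_pos: [0.4495, 0.0949, 0.0037]
tool_rot: [-0.0, 0.956, -0.292, 0.001]
wrist_force: [-0.2, -1.4, 6.5]
finger_gap: 0.0116
gripper_force: 58.7
```

jog_arm(commands="1 0 0 -.5 0 0 0;1 0 0 -1 0 0 0;1 0 0 -1 0 0 0;1 0 0 -.5 0 0 0;1 0 0 0 0 0 0")

```text
time_s: 20.0
eef_pos: [0.4501, 0.0953, 0.0797]
tool_rot: [-0.001, 0.956, -0.292, 0.002]
wrist_force: [-0.3, 0.2, -0.0]
finger_gap: 0.0115
gripper_force: 58.9
```

jog_arm(commands="1 .96 .6 0 0 0 0;1 .96 .6 0 0 0 0;1 .96 .6 0 0 0 0;1 .96 .6 0 0 0 0;1 .96 .6 0 0 0 0;1 .96 .6 0 0 0 0;1 .96 .6 0 0 0 0;1 .96 .6 0 0 0 0")

```text
time_s: 20.8
eef_pos: [0.5412, -0.1129, 0.077]
tool_rot: [-0.0, 0.956, -0.292, -0.0]
wrist_force: [0.7, 0.3, 0.0]
finger_gap: 0.0115
gripper_force: 58.9
```

jog_arm(commands="1 .96 .6 0 0 0 0;1 .96 .6 0 0 0 0;1 0 0 0 0 0 0;1 0 0 0 0 0 0")

```text
time_s: 21.2
eef_pos: [0.5638, -0.1639, 0.0769]
tool_rot: [-0.0, 0.956, -0.293, -0.001]
wrist_force: [-0.1, 0.8, -0.6]
finger_gap: 0.0119
gripper_force: 58.9
```

```bash
python3 w.py w6 .018 [15,40,150] [32,140,255]
```

```text
tcp [ 0.5636 -0.1629  0.077 ]
[ 50. 319.] ctr 622.2 6.1 size [133.  102.1] ang 0.7 circ [622.3   4. ]
[212. 169.] ctr 614.1 -159.7 size [144.1 123.8] ang 1.5 circ [ 613.6 -155.7]
[359. 141.] ctr 605.5 -209.5 size [145.1  34.4] ang 1.2 circ [ 605.8 -220.2]
[551.  97.] ctr 581.2 -312.6 size [ 63.8 101.7] ang 85.3 circ [ 581.8 -310.1]
```

View pics/w6.png

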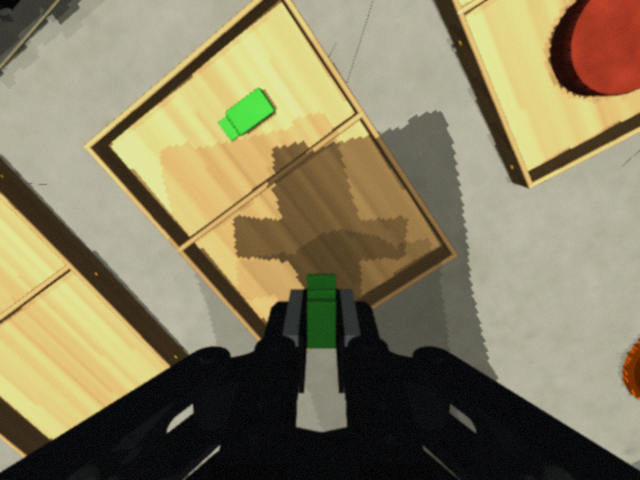

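The clip is held at (321,310), over the front bay of the green-clip tray. Lowering and releasing.

jog_arm(commands="1 0 0 .8 0 0 0;1 0 0 .8 0 0 0;1 0 0 .6 0 0 0;1 0 0 .4 0 0 0;1 0 0 .2 0 0 0;1 0 0 0 0 0 0")

```text
time_s: 21.85
eef_pos: [0.5641, -0.1629, 0.0076]
tool_rot: [-0.0, 0.956, -0.292, -0.0]
wrist_force: [0.8, -1.1, 0.7]
finger_gap: 0.0114
gripper_force: 58.9
```

jog_arm(commands=".6 0 0 0 0 0 0;.6 0 0 0 0 0 0;.6 0 0 0 0 0 0;.6 0 0 0 0 0 0")

```text
time_s: 22.25
eef_pos: [0.5644, -0.1637, 0.0081]
tool_rot: [-0.0, 0.956, -0.292, 0.0]
wrist_force: [0.8, 0.7, 0.9]
finger_gap: 0.0344
gripper_force: 0.0
```

jog_arm(commands=".6 0 0 -.5 0 0 0;.6 0 0 -1 0 0 0;.6 0 0 -1 0 0 0;.4 0 0 -1 0 0 -.9;.3 0 0 -1 0 0 -1;.3 0 0 -1 0 0 -1;.2 0 0 0 0 0 -1;.2 0 0 0 0 0 -1")

```text
time_s: 23.05
eef_pos: [0.5647, -0.1639, 0.1474]
tool_rot: [0.0, 0.992, -0.124, 0.001]
wrist_force: [-0.3, -0.1, -1.1]
finger_gap: 0.0682
gripper_force: 0.0
```

jog_arm(commands=".2 0 0 0 0 0 -1;.2 0 0 0 0 0 -1;.2 0 0 0 0 0 -1;.2 0 0 0 0 0 -.6")

```text
time_s: 23.45
eef_pos: [0.5641, -0.1639, 0.1464]
tool_rot: [0.0, 1.0, 0.001, 0.0]
wrist_force: [-0.3, 0.2, -0.6]
finger_gap: 0.0681
gripper_force: 0.0
```

jog_arm(commands=".3 -.6 1 0 0 0 0;.3 -.6 1 0 0 0 0;.3 -.6 1 0 0 0 0;.3 -.6 1 0 0 0 0;.3 -.6 1 0 0 0 0;.3 -.6 1 0 0 0 0;.3 -.6 1 0 0 0 0;.3 -.6 1.0 0 0 0 0")

```text
time_s: 24.25
eef_pos: [0.4435, -0.3649, 0.1463]
tool_rot: [0.0, 1.0, 0.0, 0.0]
wrist_force: [-0.1, 0.5, -0.4]
finger_gap: 0.0599
gripper_force: 0.0
```

jog_arm(commands=".3 0 .1 0 0 0 0;.3 0 0 0 0 0 0;.3 0 0 0 0 0 0")

```text
time_s: 24.55
eef_pos: [0.4451, -0.3653, 0.1458]
tool_rot: [-0.0, 1.0, 0.001, 0.0]
wrist_force: [0.4, 0.1, 0.0]
finger_gap: 0.0595
gripper_force: 0.0
```

```bash
python3 w.py w7 .018 [0,150,80] [8,255,255]; python3 - <<'E'
from h import *
f=robot.grab_frame("top")
for c in blobs(f,[40,120,80],[80,255,255],20,(300,140,380,240)):print(cv2.minAreaRect(c), world(f,[c.reshape(-1,2).mean(0)],.01))
E
```

```text
tcp [ 0.4452 -0.3651  0.1456]
[ 70. 366.] ctr 322.2 -156.3 size [32.1 11.3] ang 62.9 circ [ 324.1 -157.3]
[106. 347.] ctr 340.5 -189.8 size [92.3 18.1] ang 84.0 circ [ 336.9 -189.4]
[286.  28.] ctr 570.2 -342.9 size [38.5 50.1] ang 0.1 circ [ 576.1 -342.8]
[324. 228.] ctr 441.9 -367.7 size [32.8 30.8] ang 23.7 circ [ 441.8 -366.8]
((339.5384216308594, 208.19229125976562), (6.1017022132873535, 12.480754852294922), 33.6900634765625) [[ 0.56334313 -0.16258997  0.01      ]]
((343.5, 169.0), (6.0, 13.0), 90.0) [[ 0.65014231 -0.17431183  0.01      ]]
```

View pics/w7.png

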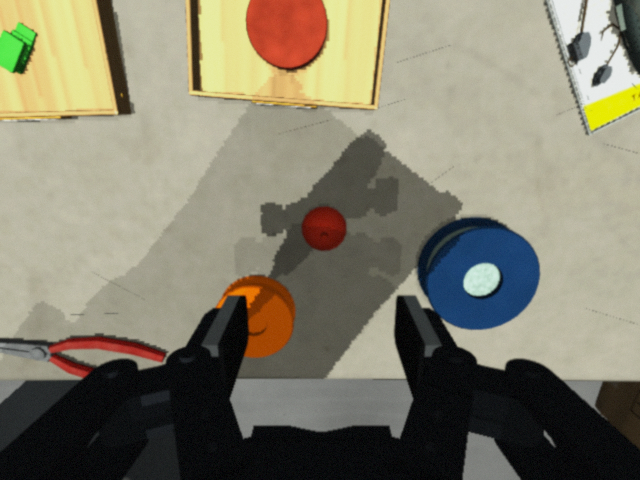

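The clip is placed at (0.563, -0.163). The float at (324,228) is about 2–3 mm off centre, so I'll correct that and descend.

jog_arm(commands=".3 -.1 .08 1 0 0 0;.3 0 0 1 0 0 0;.3 0 0 1 0 0 0;.3 0 0 1 0 0 0;.3 0 0 .9 0 0 0;.3 0 0 .5 0 0 0;.3 0 0 .3 0 0 0;.3 0 0 0 0 0 0")

```text
time_s: 25.45
eef_pos: [0.442, -0.3677, 0.0024]
tool_rot: [-0.0, 1.0, 0.001, -0.0]
wrist_force: [-0.1, -0.3, -0.1]
finger_gap: 0.0598
gripper_force: 0.0
```

jog_arm(commands="1 0 0 0 0 0 0;1 0 0 0 0 0 0;1 0 0 0 0 0 0;1 0 0 0 0 0 0;1 0 0 0 0 0 0;1 0 0 0 0 0 0")

```text
time_s: 26.05
eef_pos: [0.4425, -0.3687, 0.0041]
tool_rot: [0.001, 1.0, 0.0, 0.001]
wrist_force: [-0.3, -0.0, 5.6]
finger_gap: 0.0302
gripper_force: 58.8
```

jog_arm(commands="1 0 0 -.5 0 0 0;1 0 0 -1 0 0 0;1 0 0 -1 0 0 0;1 0 0 -1 0 0 0;1 0 0 -.5 0 0 0;1 0 0 0 0 0 0")

```text
time_s: 26.65
eef_pos: [0.4428, -0.369, 0.1051]
tool_rot: [0.001, 1.0, 0.0, 0.002]
wrist_force: [-0.0, -0.3, -0.1]
finger_gap: 0.0298
gripper_force: 59.4
```

jog_arm(commands="1 .39 -1 0 0 0 0;1 .39 -1 0 0 0 0;1 .39 -1 0 0 0 0;1 .39 -1 0 0 0 0;1 .39 -1 0 0 0 0;1 .39 -1 0 0 0 0;1 .39 -1 0 0 0 0;1 .39 -1 0 0 0 0")

```text
time_s: 27.45
eef_pos: [0.5194, -0.167, 0.1017]
tool_rot: [-0.0, 1.0, 0.0, -0.001]
wrist_force: [0.9, 0.2, -0.7]
finger_gap: 0.03
gripper_force: 59.4
```

jog_arm(commands="1 .39 -1 0 0 0 0;1 .39 -1 0 0 0 0;1 .39 -1 0 0 0 0;1 .39 -1 0 0 0 0;1 .39 -1 0 0 0 0;1 .39 -1 0 0 0 0;1 .39 -1 0 0 0 0;1 0 -.3 0 0 0 0")

```text
time_s: 28.25
eef_pos: [0.5884, 0.0182, 0.1015]
tool_rot: [-0.001, 1.0, 0.002, -0.0]
wrist_force: [0.5, 0.9, 0.1]
finger_gap: 0.0298
gripper_force: 59.4
```

jog_arm(commands="1 0 0 0 0 0 0;1 0 0 0 0 0 0")

```text
time_s: 28.45
eef_pos: [0.5872, 0.0131, 0.1022]
tool_rot: [0.0, 1.0, -0.0, -0.001]
wrist_force: [-0.2, -1.3, -0.5]
finger_gap: 0.0301
gripper_force: 59.4
```

```bash
python3 w.py w8 .018 [15,40,150] [32,140,255]
```

```text
tcp [0.5873 0.0127 0.1024]
[ 39. 193.] ctr 619.3 193.8 size [ 58.4 168.1] ang 88.2 circ [619.5 193.8]
[285. 170.] ctr 626.0 16.8 size [167.8 128.2] ang 0.8 circ [625.8  16.8]
[393. 242.] ctr 586.9 -30.4 size [17.1 12. ] ang 89.9 circ [586.8 -31.2]
[574. 209.] ctr 600.9 -149.1 size [168.  98.] ang 2.1 circ [ 601.1 -149.9]
```

View pics/w8.png

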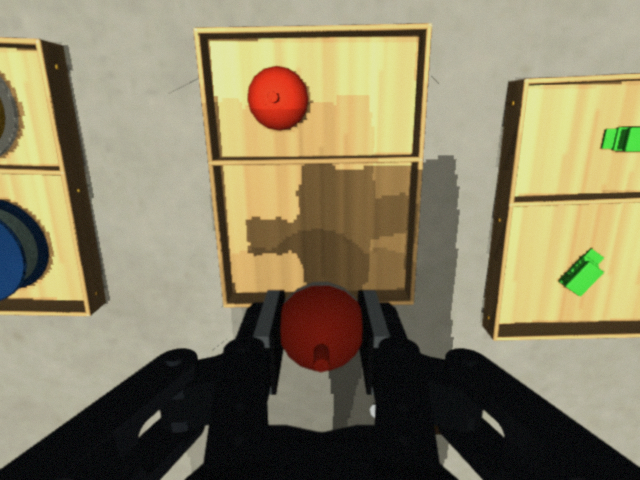

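The float is held upright over the front bay of the float tray. Lowering.

jog_arm(commands="1 0 -.04 1 0 0 0;1 0 0 1 0 0 0;1 0 0 .8 0 0 0;1 0 0 .5 0 0 0;1 0 0 .3 0 0 0;1 0 0 .18 0 0 0;1 0 0 0 0 0 0;1 0 0 0 0 0 0")

```text
time_s: 29.3
eef_pos: [0.5884, 0.0153, 0.0089]
tool_rot: [-0.0, 1.0, 0.0, 0.0]
wrist_force: [-0.8, 0.2, 0.2]
finger_gap: 0.0299
gripper_force: 59.4
```

jog_arm(commands=".6 0 0 0 0 0 0;.55 0 0 0 0 0 0;.5 0 0 0 0 0 0;.45 0 0 0 0 0 0;.4 0 0 0 0 0 0;.35 0 0 0 0 0 0;.35 0 0 0 0 0 0")

```text
time_s: 30.0
eef_pos: [0.5879, 0.0153, 0.0083]
tool_rot: [-0.0, 1.0, 0.0, -0.0]
wrist_force: [0.5, -0.2, -0.8]
finger_gap: 0.0555
gripper_force: 0.0
```

jog_arm(commands=".35 0 0 -.3 0 0 0;.35 0 0 -.7 0 0 0;.35 0 0 -1 0 0 0;.35 0 0 -1 0 0 0;.35 0 0 -1 0 0 0;.35 -.5 0 -1 0 0 0;.35 -1 0 -.5 0 0 0;.35 -1 0 0 0 0 0")

```text
time_s: 30.8
eef_pos: [0.5259, 0.0153, 0.1481]
tool_rot: [-0.0, 1.0, 0.0, 0.002]
wrist_force: [0.8, -0.2, -0.7]
finger_gap: 0.0555
gripper_force: 0.0
```

jog_arm(commands=".35 -1 0 0 0 0 0;.35 -1 0 0 0 0 0;.35 0 0 0 0 0 0;.35 0 0 0 0 0 0")

```text
time_s: 31.2
eef_pos: [0.4757, 0.0154, 0.1465]
tool_rot: [-0.0, 1.0, 0.0, 0.001]
wrist_force: [-0.2, -0.1, 0.6]
finger_gap: 0.0558
gripper_force: 0.0
```

```bash
python3 w.py w9 .018 [0,150,80] [8,255,255];  python3 - <<'E'
from h import *
a=robot.grab_frame("top")["frame"][140:240,120:470];b=robot.grab_frame("wrist")["frame"]
s=robot.grab_frame("side")["frame"][160:320,270:480]
a=cv2.resize(a,(700,200)); o=np.vstack([a,np.hstack([cv2.resize(b,(350,262)),cv2.resize(s,(350,262))])])
cv2.imwrite("pics/fin.png",o[:,:,::-1]); print(robot.get_obs()["time_s"])
E
```

```text
tcp [0.4763 0.0154 0.1464]
[321.  57.] ctr 588.0 15.8 size [31.4 33. ] ang 90.0 circ [588.1  15.8]
[573. 380.] ctr 339.9 -195.1 size [53.7 11.1] ang 75.0 circ [ 340.  -195.2]
31.4
```

View pics/fin.png

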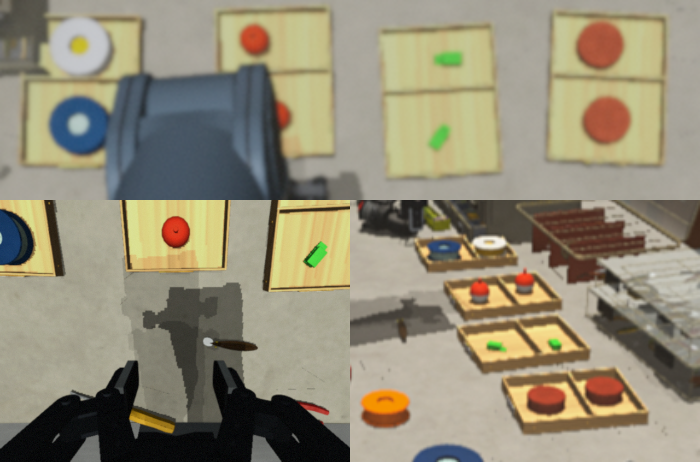

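All four items sit in their bays: the float is upright, and the spool, tin and clip lie flat. The gripper is clear, so I'm handing in.

```bash
python3 -c "from bench import robot; print(robot.close_job())"
```

```text
the job is handed in; nothing more can be done
None
```

The small blue spool, red tin, green clip and float were each set down and released in the front bay of their matching trays, in that order, and the job was handed in at about 31 s.

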